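Turn the spot plate over to drain

ROBOT

A 6-joint arm with a two-finger parallel gripper is mounted at the origin on a cart in front of the work surface, level with it; the furniture and walls round the work are solid. World frame = base frame: x ahead of the robot, y to its left, z up, the work surface at z = 0. Lengths are in m, angles in rad, forces in N, time in s.
With the tool pointing down it reaches from about 0.275 to 0.75 m from the base axis. Payload 10.2 kg.
Tool frame: the origin (TCP) lies at the very end of the fingers, on their centre line; the grasp point (between the pads) lies 19 mm behind it (bot.grip_depth is the distance from the TCP to the grasp point, in m); z points along the fingers, y is the line along which they close (so a half turn about z gives the same grasp; the last joint's range is limited). The gripper opens to 85 mm and grips with 20 to 120 N. Pads are 22 mm wide; open, the fingers measure 114 mm over their backs; the gripper's body (76 mm by 85 mm) begins 54 mm behind the grasp point. The pads swing forward as they close: fully open they stand 13 mm farther back than shut.
Start: joints at [1.104, 0.313, 1.498, -0, 1.331, -0.223], TCP at [0.127, 0.509, 0.231] pointing down, gripper open.
Joint ranges: [-2.94, 2.94], [-0.97, 2.17], [0.19, 2.56], [-1.23, 4.37], [0.02, 3.11], [-2.88, 2.88]. Speed limits (rad/s): [2.39, 2.39, 3.01, 3.14, 3.14, 3.14].

INTERFACE

Orientations are given as a unit quaternion [w, x, y, z].
In Python, from workcell import bot gives the robot as it stands. The module is installed in compiled form; this text tells all that it offers.
- The arm moves only by the tool apply_moves, never from a script. Its argument "plan" is a list of rows, each an object with "xyz": the shift along the tool's x, y, z in m, a list of three; "rotation": the turn, a rotation vector about the tool's x, y, z in degrees, a list of three; "hand": the finger opening in m, from 0 to 0.0854. In form: [{"xyz": [x, y, z], "rotation": [rx, ry, rz], "hand": hand}, ...]. A call has 1 to 8 rows; each row is the pose to reach, as a shift and turn from the pose commanded when the call began, along the tool's axes at that moment; what a row does not reach only later rows make up. A row lasts 1/8 s, in which the tool goes at most 62.5 mm and 10.7 degrees, less where a joint would pass 70% of its speed; a pose out of reach is approached as far as the arm can. A call with a gripper value outside its range is refused whole. The fingers move at their own pace and stop on an object; "newtons" is the grip in N (left out, the last holds). Time passes only in rows, so rows that repeat a pose let the fingers close. It gives the time, the measured TCP pose, the force, the opening and the grip force at its end, in the units of the state.
- bot.read_state(): the state, without advancing time (a new reading comes with each control period).
- bot.grab_frame(name): name is "scene" or "top" or "wrist"; returns a dict with "image" (400x640x3 uint8, red, green, blue), "fov_y" (degrees; the focal length in pixels is half the picture's height over the tangent of half this angle, whatever the lens; pixels are square), "cx", "cy" (the principal point, pixels), "k1" (the pictures are not rectified: a ray, as slopes to the right and down, at radius r is drawn at 1 + k1 r^2 times it, then the intrinsics apply), "origin" and "orientation" of the camera in the world; the wrist camera has in their place "mount" (4x4, takes a point from camera to tool coordinates, whose origin is the TCP and whose axes are the flange's). Camera axes: x right, y down, z forward; pixel columns grow to the right and rows downward; lengths in m; the calibration is good to about 2 mm. A picture is of the moment at which its call begins: read the wrist's pose just before it. There is no depth.
- bot.hand_in(): hands the job in; it is judged then, once.
The state is a dict: "clock": time; "joint_positions": joint angles; "dq": joint speeds; "joint_torque": joint torques, N m; "position": TCP position; "tool_rot": TCP orientation; "ft_force": force on the tool from outside, world axes, zero at the start; "wrist_torque": the same for the moment, N m; "width": finger opening in m; "finger_force": force on a finger pad.
Only numpy, scipy, OpenCV 4.12 (cv2) and the standard library are available. Lean on these libraries where they do the work, as an engineer would, in place of code of your own. Each camera call takes 0.05 s, during which the arm holds its last target. There are 200 camera calls.

TASK

Take the cranked spatula from its stand, feel its blade in under the near rim of the white spot plate on the draining board, and with a turn of the wrist tip the plate over the step, so that it ends lying flat on the raised deck with its wells down to drain; then lay the spatula back on its stand as it was. The plate is brittle and the board soft: keep the blade's touch gentle (a few newtons: never more than 10 N on the board or 20 N on the plate), roll the plate over rather than lifting it clear of the board, touch it with nothing but the spatula, and leave everything else on the bench alone.

Things in the scene. Friction and masses are not known exactly. Their poses are not given: they have to be found in the camera images.
- plate_centre (a point): Centre of the spot plate (90 g): white slab 60 (x) x 84 (y) x 6 mm with 6 round wells in its upper face, on a foot 48 x 72 mm, 3 mm high: the rim overhangs the foot by 6 mm with a 3 mm gap under it. The point is half-way up its 9 mm. z points out of the wells' face: up at the start. It lies in the board's bay, x along the board's x, far side 6 to 26 mm short of the step.
- drain_board: Fixed grey draining board 255 x 120 mm, x pointing away from the robot along it; origin on the bench under the step. Bay: x = -160 to 0 mm, floor 8 mm up, near end open. At x = 0 a step rises to the deck, 14 mm up, with a lip at x = 89 mm. Side rails 22 mm high, 100 mm apart inside, from x = -105 mm on.
- step_edge (a point): Middle of the step's top edge on the draining board, 14 mm above the bench; the board's axes. The 6 mm upright face below it stops a plate pushed along the bay. Levered up by its near rim, the plate tips on its far edge, which slides back up to 9 mm; past upright it falls onto the deck, overhanging the step by about 6 mm.
- spatula_grip (a point): Middle of the grip of the spatula (120 g): black handle 14 mm wide (y), 14 mm high, from 75 mm behind to 50 mm ahead of this point. x points to the blade, z up. A steel neck drops from its front to a blade x = 80 to 140 mm, 46 mm wide, 1.5 mm thick, its underside 85 mm below this point at the heel (x = 85). The blade is bent a little at the heel and stays so: its tip is up to 6 mm higher or lower than that.
- tool_stand: Fixed aluminium stand; origin on the bench, x along the spatula. Base plate 4 mm thick, 64 mm wide, x = -168 to -28 mm. Two forked posts, x = -156 to -144 and -60 to -48 mm, carry the handle at 98 mm height between cheeks 24 mm apart that reach to 111 mm; the handle is taken between the posts. The blade hangs free in front.
- home (a point): Where the spatula's grip point belongs on the tool stand: x = -90, y = 0, z = 105 mm of the stand; the stand's axes.
- petri_dish: Bystander: round petri dish, 62 mm across, 15 mm high; origin under its centre.
- glass_beaker: Bystander: clear beaker, 62 mm across, 72 mm high; origin under its centre.
- timer: Bystander: lab timer 58 x 64 x 21 mm; origin under its centre.
- carton: Bystander: small carton 78 x 52 x 62 mm; origin under its centre.
- marker: Bystander: marker pen, 131 mm long, 16 mm high; origin under its centre.
- cup: Bystander: lidded sample cup, 49 mm across, 60 mm high; origin under its centre.
Mind the look-alikes: they are no part of the job. There is more than one size of the part that bears plate_centre; the job needs the largest.

How it is judged:
On the way, in this order (a step that is already met when the one before it is completed fails the run):
1. the plate is levered up on the spatula by more than 30 degrees while its far side is still in the bay (angle between plate_centre's own z axis and vertical between 0.52 and 1.57 rad and contact force between spatula and spot_plate above 0.05 N and x of plate_centre in the frame of drain_board below 0.005 m).
2. the plate lies wells down on the deck (angle between plate_centre's own z axis and vertical above 3.05 rad and x of plate_centre in the frame of drain_board above 0.012 m), for 0.2 s.
At the end, for the whole second after the job is handed in: The plate lies at rest, wells down and flat (within 5 degrees), on the board's raised deck; the spatula lies at rest on its stand, its grip point within 20 mm of home, level within 5 degrees and in line within 11 degrees (all of step 2 and x of plate_centre in the frame of drain_board below 0.065 m and z of plate_centre in the frame of drain_board below 0.023 m and linear speed of each of spot_plate, spatula below 0.02 m/s and distance between spatula_grip and home below 0.02 m and angle between spatula_grip's own z axis and vertical below 0.1 rad and angle between the x axis of spatula_grip and the x axis of home, either way round below 0.2 rad); the robot touches nothing.
It fails at once if the spatula bears on the board with more than 10 N (contact force between spatula and drain_board above 10 N).
It fails at once if the spatula bears on the plate with more than 20 N (contact force between spatula and spot_plate above 20 N).
It fails at once if the gripper or arm touches the plate (contact force between any of the fingers, the arm and spot_plate above 0.2 N).
It fails at once if the plate is lifted clear of the board (height (world z) of plate_centre above 0.1 m).
It fails at once if a bystander is disturbed (distance of any of petri_dish, glass_beaker, timer, carton, marker, cup from where it was at the start of the episode above 0.015 m).
It also fails if it takes over 72 s, if anything falls off the work surface, if the arm or the gripper's body presses on something with over 40 N, if the wrist force passes 120 N, or if a joint passes its speed limit or range.

## Working session

There is one attempt and no reset: what is moved stays moved. The work goes in short steps, Python scripts to look and compute and a tool call to move; the robot and the scene stay as the last step left them, time stands still between calls to the robot, and variables do not carry over. Pictures are saved under pics/ and viewed, at most 14 in all, crops included, and the job is handed in when it is done.

Besides the shell and the picture viewer there is one more tool, called as name([rows], argument=value, ...), one row to a line, values as JSON. apply_moves: Moves the arm, as the interface text tells. Its arguments: {"type":"object","properties":{"plan":{"type":"array"},"newtons":{"type":"number"}},"required":["plan"]}

```bash
mkdir -p pics; cat > h.py <<'E'
from workcell import bot
import numpy as np, cv2
from scipy.spatial.transform import Rotation as R
def q2R(q): return R.from_quat([q[1],q[2],q[3],q[0]]).as_matrix()
def cam(name):
    s=bot.read_state(); f=bot.grab_frame(name)
    F=200/np.tan(np.radians(f['fov_y'])/2); K=(F,f['cx'],f['cy'],f['k1'])
    if name=='wrist':
        M=np.array(f['mount']); Rt=q2R(s['tool_rot']); Rc=Rt@M[:3,:3]; o=np.array(s['position'])+Rt@M[:3,3]
    else:
        o=np.array(f['origin']); q=np.array(f['orientation']); Rc=q if q.shape==(3,3) else q2R(q)
    return f['image'],(K,Rc,o)
def ray(c,u,v):
    (F,cx,cy,k),Rc,o=c
    d=np.array([(u-cx)/F,(v-cy)/F]); p=d.copy()
    for _ in range(20): p=d/(1+k*(p@p))
    r=Rc@np.array([p[0],p[1],1]); return o,r/np.linalg.norm(r)
def onz(c,u,v,z):
    o,r=ray(c,u,v); return o+r*(z-o[2])/r[2]
def proj(c,P):
    (F,cx,cy,k),Rc,o=c
    x=Rc.T@(np.array(P)-o); p=x[:2]/x[2]; p=p*(1+k*(p@p)); return p*F+[cx,cy]
def save(img,n): cv2.imwrite('pics/'+n,cv2.cvtColor(img,cv2.COLOR_RGB2BGR))
E
python3 - <<'E'
from h import *
import pickle
for n in ('top','scene'):
    i,c=cam(n); save(i,n+'0.png'); pickle.dump((i,c),open(n+'.pkl','wb')); print(n,c)
s=bot.read_state(); print(s)
E
```

```text
top ((np.float64(504.76276288450464), 319.5431099046853, 198.09403283214488, -0.1300439338394966), array([[ 7.59371123e-03, -9.96220336e-01,  8.65296373e-02],
       [-9.99971106e-01, -7.59547570e-03,  3.08847592e-04],
       [ 3.49553506e-04, -8.65294824e-02, -9.96249229e-01]]), array([0.44217799, 0.02102901, 1.27614115]))
scene ((np.float64(406.2277274587631), 324.3464807596573, 199.74067482187982, -0.009768458964332384), array([[ 0.76243684, -0.2691627 ,  0.5884229 ],
       [-0.64703555, -0.30882055,  0.69711898],
       [-0.00592134, -0.91223972, -0.409614  ]]), array([-0.03934613, -0.68059064,  0.48823236]))
{'clock': 0.1, 'joint_positions': array([ 1.10364423e+00,  3.13392094e-01,  1.49835051e+00,  1.61971700e-06,
        1.33102163e+00, -2.23378310e-01]), 'dq': array([ 0.00016908, -0.00130056, -0.00188557, -0.00060873,  0.00083856,
        0.00040964]), 'joint_torque': array([ 4.93867716e-03, -4.12898219e+01, -2.60142052e+01, -1.93963706e-05,
        3.05255162e-03,  5.36537027e-05]), 'position': array([0.12661103, 0.50926611, 0.2307973 ]), 'tool_rot': array([-1.98997670e-04,  1.21585486e-01,  9.92580791e-01, -5.50951284e-04]), 'ft_force': array([-0.38915055, -0.78259889, -0.38392774]), 'wrist_torque': array([-0.02690091, -0.03351061,  0.03716524]), 'finger_force': 0.0, 'width': 0.08561777940854336}
```

View pics/top0.png

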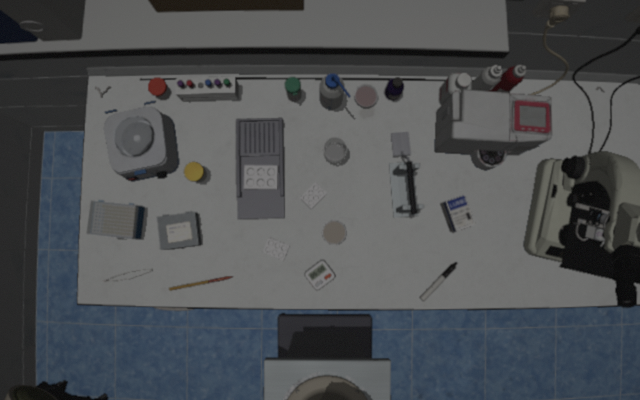

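View pics/scene0.png

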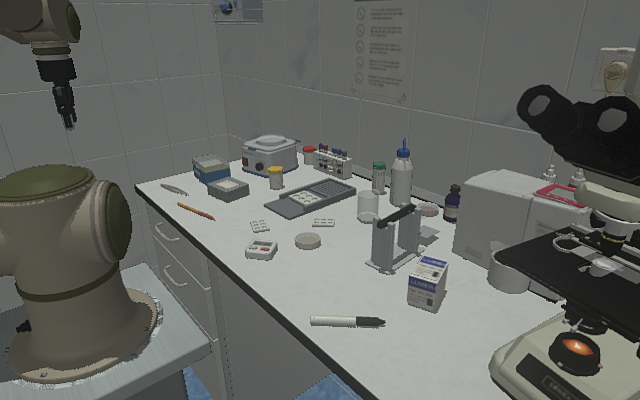

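The top view shows the board at about (236–285, 118–218) with the largest plate at (261,177). The stand is at (403,187), with its handle along the column from (408,163) to (408,214) and the blade at (400,143), pointing away from the robot. I'll enlarge both.

```bash
python3 - <<'E'
from h import *
import pickle
i,c=pickle.load(open('top.pkl','rb'))
def crop(x0,y0,w,h,k): return cv2.resize(i[y0:y0+h,x0:x0+w],None,fx=k,fy=k,interpolation=cv2.INTER_CUBIC)
a=crop(228,110,66,116,5); b=crop(380,110,66,116,5)
j=np.clip(np.hstack([a,b]).astype(float)*1.8,0,255).astype(np.uint8); save(j,'crop1.png')
for u,v,z in [(236,118,.022),(285,218,.008),(261,177,.017),(407,165,.112),(408,214,.112),(400,143,.02)]: print(onz(c,u,v,z).round(3))
E
```

```text
[0.754 0.236 0.022]
[0.501 0.108 0.008]
[0.604 0.169 0.017]
[ 0.623 -0.183  0.112]
[ 0.508 -0.184  0.112]
[ 0.693 -0.181  0.02 ]
```

View pics/crop1.png

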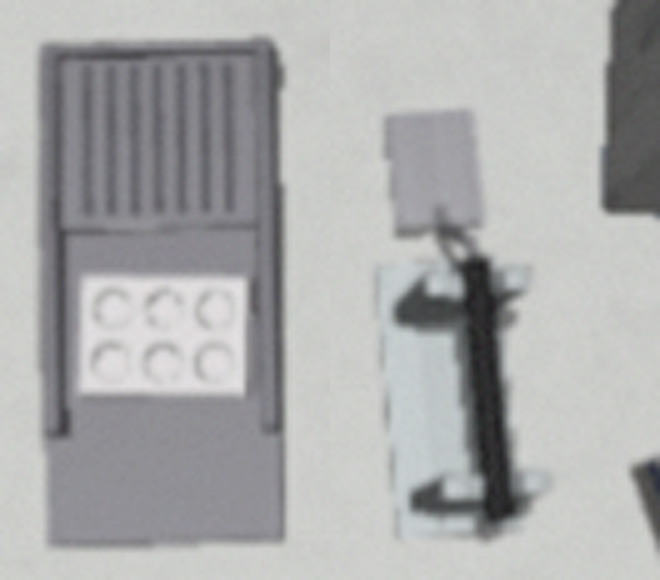

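```bash
python3 - <<'E'
from h import *
import pickle
i,c=pickle.load(open('top.pkl','rb'))
L=lambda x,y,z: onz(c,228+(x-2)/5,110+(y-2)/5,z)
Rr=lambda x,y,z: onz(c,380+(x-332)/5,110+(y-2)/5,z)
d=lambda a,b:(np.degrees(np.arctan2(*(b-a)[1::-1])).round(2), np.linalg.norm(b-a).round(4))
hf,hr=Rr(477,260,.112),Rr(503,520,.112); print('handle',hf,hr,d(hr,hf), 'grip',hr+(hf-hr)*75/125)
B=[Rr(*p,.0205) for p in [(386,115),(472,110),(482,222),(397,235)]]
print('blade',np.mean(B,0),d((B[2]+B[3])/2,(B[0]+B[1])/2)); 
s1,s2=Rr(379,265,.004),Rr(401,538,.004); print('stand left edge',s1,s2,d(s2,s1))
P=[L(*p,.017) for p in [(82,274),(249,276),(245,396),(79,393)]]
print('plate',np.mean(P,0),d((P[2]+P[3])/2,(P[0]+P[1])/2),d(P[1],P[0]))
b1,b2=L(48,543,.008),L(283,542,.008);print('near end',b1,b2,d(b2,b1))
t1,t2=L(40,42,.022),L(274,40,.022);print('far end',t1,t2,d(t2,t1))
print('axis',d((b1+b2)/2,(t1+t2)/2))
e1,e2=L(62,230,.014),L(258,230,.014);print('step',(e1+e2)/2,d(e2,e1))
E
```

```text
handle [ 0.63064219 -0.18738077  0.112     ] [ 0.50885662 -0.19847788  0.112     ] (np.float64(5.21), np.float64(0.1223)) grip [ 0.58192796 -0.19181962  0.112     ]
blade [ 0.69120228 -0.18251744  0.0205    ] (np.float64(4.51), np.float64(0.0599))
stand left edge [ 0.64500425 -0.15626271  0.004     ] [ 0.5055986  -0.16675114  0.004     ] (np.float64(4.3), np.float64(0.1398))
plate [0.60494336 0.1709692  0.017     ] (np.float64(-0.58), np.float64(0.0607)) (np.float64(89.63), np.float64(0.0846))
near end [0.49983759 0.22872007 0.008     ] [0.50138966 0.10993463 0.008     ] (np.float64(90.75), np.float64(0.1188))
far end [0.7542116  0.23674113 0.022     ] [0.75555353 0.11729223 0.022     ] (np.float64(90.64), np.float64(0.1195))
axis (np.float64(1.73), np.float64(0.2548))
step [0.65880371 0.17430458 0.014     ] (np.float64(90.29), np.float64(0.0998))
```

The crop gives the following positions:
- **Plate:** centre near (0.605, 0.171).
- **Board:** step near x = 0.659, yaw about 1°.
- **Spatula:** grip near (0.580, -0.192), yaw about 4.6°.

I'll move above the spatula now.

apply_moves([
  {"xyz": [-0.608,-0.571,-0.02],"rotation": [0,0,-18.5],"hand": 0.085},
  {"xyz": [-0.608,-0.571,-0.02],"rotation": [0,0,-18.5],"hand": 0.085},
  {"xyz": [-0.608,-0.571,-0.02],"rotation": [0,0,-18.5],"hand": 0.085},
  {"xyz": [-0.608,-0.571,-0.02],"rotation": [0,0,-18.5],"hand": 0.085},
  {"xyz": [-0.608,-0.571,-0.02],"rotation": [0,0,-18.5],"hand": 0.085},
  {"xyz": [-0.608,-0.571,-0.02],"rotation": [0,0,-18.5],"hand": 0.085},
  {"xyz": [-0.608,-0.571,-0.02],"rotation": [0,0,-18.5],"hand": 0.085},
  {"xyz": [-0.608,-0.571,-0.02],"rotation": [0,0,-18.5],"hand": 0.085},
])

```text
clock: 1.1
position: [0.3952, 0.0929, 0.2433]
tool_rot: [0.0, -0.039, 0.999, 0.0]
ft_force: [0.2, 1.7, 0.0]
width: 0.0849
finger_force: 0.0
```

```bash
cat >> h.py <<'E'
def togo(xyz,yaw,pitch=0):
    """shift/rotvec(deg) in tool axes to TCP target; tool x = -(cos yaw), pitch>0 = nose (world +x) up"""
    s=bot.read_state(); R0=q2R(s['tool_rot'])
    Rd=R.from_euler('z',yaw,degrees=True).as_matrix()@R.from_euler('y',-pitch,degrees=True).as_matrix()@np.array([[-1,0,0],[0,1,0],[0,0,-1.]])
    print('at',s['position'].round(4),'shift',(R0.T@(np.array(xyz)-s['position'])).round(4),'rot',np.degrees(R.from_matrix(R0.T@Rd).as_rotvec()).round(2),'F',s['ft_force'].round(2),'t',round(s['clock'],2))
E
python3 -c "
from h import *
togo([.58,-.192,.25],4.6)"
```

```text
at [0.3952 0.0929 0.2433] shift [-0.1619 -0.2985 -0.0067] rot [ 0.01  0.01 -0.09] F [0.2  1.67 0.03] t 1.1
```

apply_moves([
  {"xyz": [-0.162,-0.298,-0.007],"rotation": [0,0,0],"hand": 0.085},
  {"xyz": [-0.162,-0.298,-0.007],"rotation": [0,0,0],"hand": 0.085},
  {"xyz": [-0.162,-0.298,-0.007],"rotation": [0,0,0],"hand": 0.085},
  {"xyz": [-0.162,-0.298,-0.007],"rotation": [0,0,0],"hand": 0.085},
  {"xyz": [-0.162,-0.298,-0.007],"rotation": [0,0,0],"hand": 0.085},
  {"xyz": [-0.162,-0.298,-0.007],"rotation": [0,0,0],"hand": 0.085},
  {"xyz": [-0.162,-0.298,-0.007],"rotation": [0,0,0],"hand": 0.085},
])

```text
clock: 1.98
position: [0.5797, -0.1907, 0.2489]
tool_rot: [-0.001, -0.039, 0.999, 0.0]
ft_force: [-0.4, 0.8, 0.3]
width: 0.085
finger_force: 0.0
```

```bash
python3 -c "
from h import *
import pickle
i,c=cam('wrist'); pickle.dump((i,c),open('w1.pkl','wb')); save(np.clip(i*1.5,0,255).astype(np.uint8),'w1.png')
for p in [(.643,-.186,.112),(.518,-.197,.112),(.58,-.192,.112)]: print(proj(c,p))
print(bot.grab_frame('wrist')['mount'])
togo([.58,-.192,.25],4.6)"
```

```text
[320.98970026 245.5246675 ]
[319.4314374  124.71509768]
[319.79918381 188.56388421]
[[-5.46995927e-04 -9.50824640e-01 -3.09729245e-01  7.91885632e-02]
 [ 9.99999686e-01 -3.42709502e-04 -7.13975578e-04  5.31109684e-04]
 [ 5.72718417e-04 -3.09729538e-01  9.50824529e-01 -1.42178799e-01]
 [ 0.00000000e+00  0.00000000e+00  0.00000000e+00  1.00000000e+00]]
at [ 0.5792 -0.1888  0.2498] shift [-0.0006 -0.0033 -0.0002] rot [ 0.04 -0.05 -0.06] F [-0.05  0.41  0.24] t 2.08
```

View pics/w1.png

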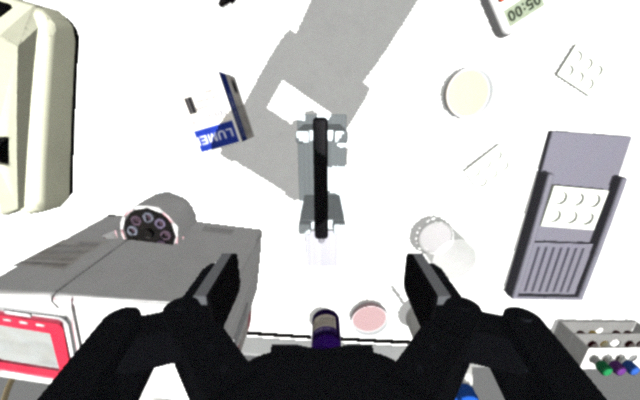

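The wrist view shows the handle as a black bar from (320,118) to (321,238), centred under the gripper. I'll get its ends exactly.

```bash
python3 -c "
from h import *
import pickle
i,c=pickle.load(open('w1.pkl','rb'))
g=i.max(2); m=np.zeros_like(g); m[100:245,305:337]=(g[100:245,305:337]<40)*255
k=max(cv2.findContours(m,0,1)[0],key=cv2.contourArea); print(cv2.boundingRect(k)); r=cv2.minAreaRect(k);print(r)
x,y,w,h=cv2.boundingRect(k)
row=lambda v:np.mean(np.where(m[v])[0])
ur=np.mean(np.where(m[y+8])[0]);uf=np.mean(np.where(m[y+h-12])[0]);print(ur,uf)
a=onz(c,ur,y,.112);b=onz(c,uf,y+h,.112);b2=onz(c,uf,y+h-12,.112);a2=onz(c,ur,y+8,.112)
d=b2-a2;print(a,b,np.linalg.norm(b-a),np.degrees(np.arctan2(d[1],d[0])))
print(a+(b-a)*.6)
print(g[y-6:y+8:1,320],g[y+h-8:y+h+8,321])
"
```

```text
(313, 118, 15, 120)
((320.19854736328125, 177.47952270507812), (119.0757064819336, 13.179767608642578), 89.30972290039062)
319.0 321.0
[ 0.51194664 -0.19785555  0.112     ] [ 0.63416704 -0.18666257  0.112     ] 0.12273185840201357 5.421006349040717
[ 0.58527888 -0.19113976  0.112     ]
[224 212 185 211 210 137  52  22  31  36  36  38  36  35] [ 24  19  22  24  26  25  26  41  78 121 130 132 141 157 173 174]
```

```bash
python3 -c "
from h import *
togo([.584,-.191,.086],5)"
```

```text
at [ 0.5792 -0.1888  0.2498] shift [-0.0048 -0.0027  0.1638] rot [ 0.04 -0.05 -0.46] F [-0.05  0.41  0.24] t 2.08
```

apply_moves([
  {"xyz": [-0.005,-0.002,0.05],"rotation": [0,0,-0.5],"hand": 0.085},
  {"xyz": [-0.005,-0.002,0.09],"rotation": [0,0,-0.5],"hand": 0.085},
  {"xyz": [-0.005,-0.002,0.125],"rotation": [0,0,-0.5],"hand": 0.085},
  {"xyz": [-0.005,-0.002,0.15],"rotation": [0,0,-0.5],"hand": 0.085},
  {"xyz": [-0.005,-0.002,0.164],"rotation": [0,0,-0.5],"hand": 0.085},
  {"xyz": [-0.005,-0.002,0.164],"rotation": [0,0,-0.5],"hand": 0.085},
])

```text
clock: 2.82
position: [0.5844, -0.1904, 0.0861]
tool_rot: [-0.0, -0.044, 0.999, 0.0]
ft_force: [0.2, 0.4, 0.7]
width: 0.0848
finger_force: 0.0
```

```bash
python3 -c "
from h import *
togo([.584,-.191,.086],5)"
```

```text
at [ 0.5844 -0.1904  0.0861] shift [ 0.0005 -0.0006  0.0001] rot [ 0.03 -0.04  0.07] F [0.16 0.36 0.68] t 2.83
```

apply_moves([
  {"xyz": [0,0,0],"rotation": [0,0,0],"hand": 0.0},
  {"xyz": [0,0,0],"rotation": [0,0,0],"hand": 0.0},
  {"xyz": [0,0,0],"rotation": [0,0,0],"hand": 0.0},
  {"xyz": [0,0,0],"rotation": [0,0,0],"hand": 0.0},
  {"xyz": [0,0,0],"rotation": [0,0,0],"hand": 0.0},
  {"xyz": [0,0,0],"rotation": [0,0,0],"hand": 0.0},
], newtons=110)

```text
clock: 3.58
position: [0.5849, -0.1911, 0.0867]
tool_rot: [0.0, -0.044, 0.999, -0.0]
ft_force: [-1.9, -0.6, 5.5]
width: 0.0118
finger_force: 107.8
```

```bash
python3 -c "
from h import *
togo([.584,-.191,.086],5)"
```

```text
at [ 0.5849 -0.1911  0.0867] shift [0.0009 0.0002 0.0007] rot [-0.03  0.04  0.03] F [-1.88 -0.64  5.52] t 3.58
```

apply_moves([
  {"xyz": [0,0,-0.02],"rotation": [0,0,0],"hand": 0.0},
  {"xyz": [0,0,-0.06],"rotation": [0,0,0],"hand": 0.0},
  {"xyz": [0,0,-0.11],"rotation": [0,0,0],"hand": 0.0},
  {"xyz": [0,0,-0.14],"rotation": [0,0,0],"hand": 0.0},
  {"xyz": [0,0,-0.15],"rotation": [0,0,0],"hand": 0.0},
  {"xyz": [0,0,-0.15],"rotation": [0,0,0],"hand": 0.0},
  {"xyz": [0,0,-0.15],"rotation": [0,0,0],"hand": 0.0},
])

```text
clock: 4.45
position: [0.5842, -0.1908, 0.2343]
tool_rot: [-0.001, -0.044, 0.999, 0.001]
ft_force: [0.3, 0.1, -1.1]
width: 0.0119
finger_force: 107.4
```

```bash
python3 -c "
from h import *
import pickle
i,c=cam('wrist'); pickle.dump((i,c),open('w2.pkl','wb'))
j,d=cam('scene'); pickle.dump((j,d),open('s2.pkl','wb'))
i=np.clip(i*1.5,0,255).astype(np.uint8)
s=bot.read_state();p=s['position']
g=np.array([p[0],p[1],p[2]+.019]); dx=np.array([np.cos(.087),np.sin(.087),0])
for o in (80,140): print(proj(d,g+dx*o/1000-[0,0,.085]))
u,v=proj(d,g+dx*.06-[0,0,.03]).astype(int); print(u,v)
k=np.clip(j[v-60:v+60,u-80:u+80]*1.8,0,255).astype(np.uint8)
save(np.vstack([cv2.resize(k,(640,480),interpolation=cv2.INTER_CUBIC)]),'s2.png')
togo([.45,.0,.236],1)
"
```

```text
[423.14536565 176.35328196]
[437.42501884 169.60760416]
420 154
at [ 0.5844 -0.1909  0.2348] shift [ 0.1171  0.2019 -0.0007] rot [ 0.07 -0.11  4.03] F [ 0.05  0.5  -0.12] t 4.55
```

View pics/s2.png

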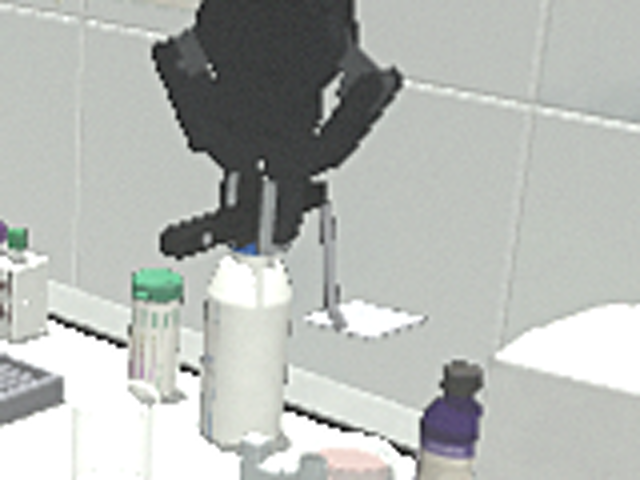

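The scene crop shows the blade as a white parallelogram with corners at about (305,318), (345,335), (427,318) and (388,302) in the crop. I'll compare these with predictions for different bends.

```bash
python3 -c "
from h import *
import pickle
j,d=pickle.load(open('s2.pkl','rb')); p=np.array([.5843,-.1909,.2346+.019])
Rz=R.from_euler('z',5.0,degrees=True).as_matrix()
for b in (-.006,0,.006):
  print(b,[((proj(d,p+Rz@np.array([x,y,z]))-[340,94])*4).round(0).tolist() for x,y,z in [(.08,.023,-.084),(.08,-.023,-.084),(.14,-.023,-.084+b),(.14,.023,-.084+b)]], ((proj(d,p+Rz@np.array([-.075,0,0]))-[340,94])*4).round(),((proj(d,p+Rz@np.array([.08,0,-.02]))-[340,94])*4).round())
k=j[165:182,410:452].astype(int).max(2)
for r in k: print(' '.join('%3d'%x for x in r))
"
```

```text
-0.006 [[297.0, 318.0], [370.0, 339.0], [425.0, 321.0], [354.0, 302.0]] [168. 245.] [344. 216.]
0 [[297.0, 318.0], [370.0, 339.0], [426.0, 311.0], [355.0, 292.0]] [168. 245.] [344. 216.]
0.006 [[297.0, 318.0], [370.0, 339.0], [427.0, 301.0], [356.0, 282.0]] [168. 245.] [344. 216.]
141 135 113 107 108 107 106 108 108 111 106  62  94  90  75 113 108 109 109 110 110 110 111 109 110 110 109 109 109 110 111 109 110 110 110 109 110 111 110 109 111 110
140 136 128 104 106 108 107 108 108 109 104  59  94  88  57 114 112 111 109 110 110 108 110 109 110 108 108 109 110 109 110 109 110 110 109 110 108 110 109 109 110 109
139 136 130 105 106 107 110 108 108 111 105  56  94  89  58 115 111 110 110 108 109 107 110 110 110 109 109 110 110 109 109 109 109 109 109 110 109 110 109 109 108 108
142 137 122 105 106 106 109 109 109 111 104  48  93  92  71 114 110 106 104 106 106 107 108 108 108 110 110 110 110 109 110 110 108 110 109 110 110 111 109 108 109 111
135 125 112 105 107 108 109 109 109 113 104  43  93  88  71 111 105 113 142 140 133 103 105 107 108 109 108 110 108 110 110 110 110 110 110 110 10
[... 1337 characters left out ...]
 110 108 110 110 111 110 110
114 108 105 112 112 109 110 110 109 110 111 111 111 110 111 112 108  96 104 109 109  91 111 110 118 105  97 109 109 110 111 111 110 112 110 112 109 109 111 110 110 111
112 111 111 111 109 111 110 111 111 109 111 110 111 110 108 111 111 112 112 110 108 100 107 106 110 109 111 110 110 110 110 111 110 110 109 110 110 110 111 109 110 109
112 108 110 109 110 111 110 110 112 110 110 110 112 110 109 111 110 110 109 110 110 112 111 110 110 110 110 111 110 111 109 110 111 110 110 109 109 110 109 109 109 111
111 110 111 110 112 110 112 110 110 112 111 110 110 110 110 110 110 111 110 110 109 111 110 110 110 110 111 110 110 110 111 110 109 111 110 111 110 111 110 111 110 110
```

```bash
python3 -c "
import cv2,pickle,numpy as np
i,c=pickle.load(open('w2.pkl','rb')); cv2.imwrite('pics/w2.png',np.clip(i[:,:,::-1]*1.5,0,255).astype(np.uint8))"
```

```text
(no output)
```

View pics/w2.png

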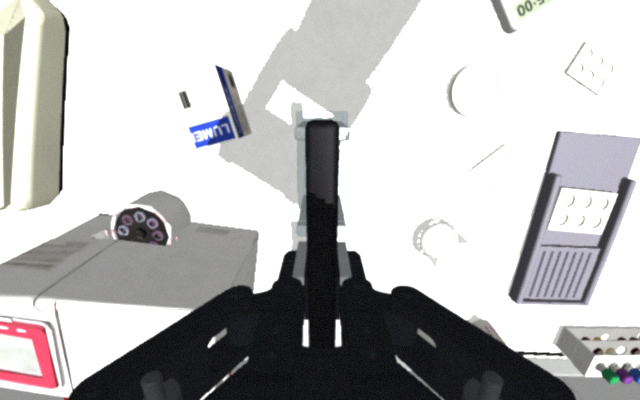

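The blade's slope matches a tip about 6 mm low, so it is nose-down by about 6° and will touch first at the tip. I'll carry it over to the near end of the bay.

```bash
python3 -c "
from h import *
togo([.400,.168,.20],1)"
```

```text
at [ 0.5844 -0.1909  0.2348] shift [0.1521 0.3736 0.0356] rot [ 0.07 -0.11  4.03] F [ 0.05  0.5  -0.12] t 4.55
```

apply_moves([
  {"xyz": [0.152,0.3736,0.0],"rotation": [0,0,4],"hand": 0},
  {"xyz": [0.152,0.3736,0.0],"rotation": [0,0,4],"hand": 0},
  {"xyz": [0.152,0.3736,0.0],"rotation": [0,0,4],"hand": 0},
  {"xyz": [0.152,0.3736,0.0],"rotation": [0,0,4],"hand": 0},
  {"xyz": [0.152,0.3736,0.0],"rotation": [0,0,4],"hand": 0},
  {"xyz": [0.152,0.3736,0.0],"rotation": [0,0,4],"hand": 0},
  {"xyz": [0.152,0.3736,0.0],"rotation": [0,0,4],"hand": 0},
  {"xyz": [0.152,0.3736,0.035],"rotation": [0,0,4],"hand": 0},
])

```text
clock: 5.55
position: [0.4006, 0.1696, 0.2021]
tool_rot: [0.002, -0.011, 1.0, 0.0]
ft_force: [0.5, -0.2, -1.6]
width: 0.0119
finger_force: 107.8
```

apply_moves([
  {"xyz": [0,0,0.02],"rotation": [0,0,0],"hand": 0},
  {"xyz": [0,0,0.05],"rotation": [0,0,0],"hand": 0},
  {"xyz": [0,0,0.07],"rotation": [0,0,0],"hand": 0},
  {"xyz": [0,0,0.07],"rotation": [0,0,0],"hand": 0},
])

```text
clock: 6.05
position: [0.3996, 0.1677, 0.13]
tool_rot: [-0.002, -0.009, 1.0, -0.0]
ft_force: [0.6, 0.5, -0.7]
width: 0.0121
finger_force: 107.7
```

```bash
python3 -c "
from h import *
import pickle
j,d=cam('scene'); pickle.dump((j,d),open('s3.pkl','wb'))
i,c=cam('top'); pickle.dump((i,c),open('t3.pkl','wb'))
a=cv2.resize(i[110:226,228:294],None,fx=5,fy=5,interpolation=cv2.INTER_CUBIC)
b=cv2.resize(j[170:240,240:362],None,fx=3.5,fy=3.5,interpolation=cv2.INTER_CUBIC)
o=np.zeros((580,330+b.shape[1],3),np.uint8);o[:,:330]=a;o[:b.shape[0],330:]=b
save(np.clip(o*1.8,0,255).astype(np.uint8),'c3.png')
togo([.400,.168,.09],1)"
```

```text
at [0.4007 0.1679 0.1317] shift [0.0007 0.0002 0.0417] rot [0.   0.02 0.03] F [-0.33  0.45 -0.16] t 6.15
```

View pics/c3.png

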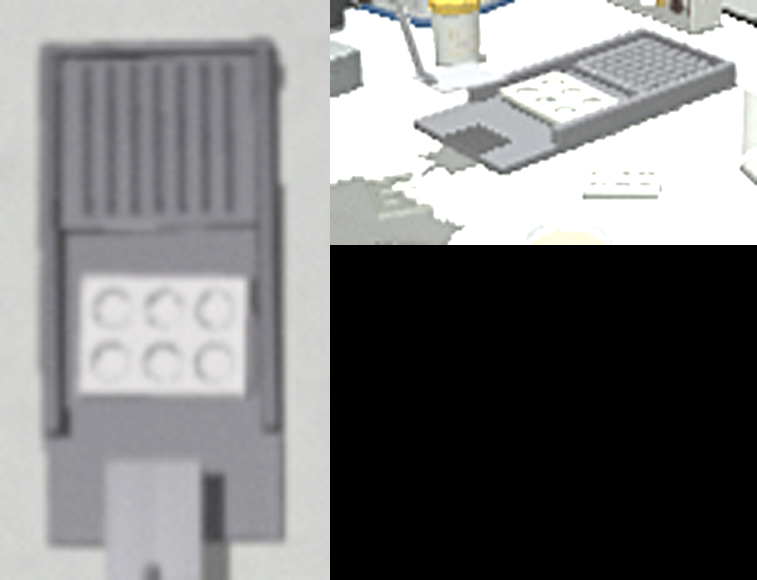

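The top crop shows the blade tip edge at row 460, columns 106–203. The plate is unmoved, with its near edge at row 395 and columns 79–245.

```bash
python3 -c "
from h import *
import pickle
i,c=pickle.load(open('t3.pkl','rb'))
L=lambda x,y,z: onz(c,228+(x-2)/5,110+(y-2)/5,z)
print(L(106,460,.06),L(203,460,.06),L(162,394.5,.017),L(79,393,.017),L(245,396,.017))"
```

```text
[0.53797265 0.19275102 0.06      ] [0.53834246 0.14559511 0.06      ] [0.57459697 0.17120908 0.017     ] [0.575064   0.21315509 0.017     ] [0.57413758 0.12939546 0.017     ]
```

apply_moves([
  {"xyz": [0,0,0.02],"rotation": [0,0,0],"hand": 0},
  {"xyz": [0,0,0.035],"rotation": [0,0,0],"hand": 0},
  {"xyz": [0,0,0.042],"rotation": [0,0,0],"hand": 0},
  {"xyz": [0,0,0.042],"rotation": [0,0,0],"hand": 0},
  {"xyz": [0,0,0.042],"rotation": [0,0,0],"hand": 0},
])

```text
clock: 6.78
position: [0.4009, 0.1679, 0.0899]
tool_rot: [0.001, -0.009, 1.0, 0.0]
ft_force: [-0.4, -0.1, -0.8]
width: 0.0117
finger_force: 107.7
```

apply_moves([
  {"xyz": [0,0.002,0.002],"rotation": [0,0,0],"hand": 0},
  {"xyz": [0,0.002,0.004],"rotation": [0,0,0],"hand": 0},
  {"xyz": [0,0.002,0.005],"rotation": [0,0,0],"hand": 0},
  {"xyz": [0,0.002,0.005],"rotation": [0,0,0],"hand": 0},
])

```text
clock: 7.28
position: [0.4004, 0.1698, 0.0841]
tool_rot: [-0.0, -0.009, 1.0, -0.0]
ft_force: [-0.2, -0.1, -0.7]
width: 0.0121
finger_force: 107.7
```

apply_moves([
  {"xyz": [0,0,0.0007],"rotation": [0,0,0],"hand": 0},
  {"xyz": [0,0,0.0015],"rotation": [0,0,0],"hand": 0},
  {"xyz": [0,0,0.0015],"rotation": [0,0,0],"hand": 0},
])

```text
clock: 7.65
position: [0.4005, 0.1698, 0.0827]
tool_rot: [-0.0, -0.009, 1.0, -0.0]
ft_force: [-0.3, 0.1, -1.2]
width: 0.0118
finger_force: 107.7
```

apply_moves([
  {"xyz": [0,0,0.0005],"rotation": [0,0,0],"hand": 0},
  {"xyz": [0,0,0.001],"rotation": [0,0,0],"hand": 0},
  {"xyz": [0,0,0.001],"rotation": [0,0,0],"hand": 0},
])

```text
clock: 8.02
position: [0.4004, 0.1698, 0.0816]
tool_rot: [-0.0, -0.009, 1.0, -0.0]
ft_force: [-0.4, -0.4, -0.7]
width: 0.012
finger_force: 107.7
```

apply_moves([
  {"xyz": [0,0,0.0005],"rotation": [0,0,0],"hand": 0},
  {"xyz": [0,0,0.0008],"rotation": [0,0,0],"hand": 0},
  {"xyz": [0,0,0.0008],"rotation": [0,0,0],"hand": 0},
])

```text
clock: 8.4
position: [0.4005, 0.1698, 0.0809]
tool_rot: [-0.0, -0.009, 1.0, -0.0]
ft_force: [-0.4, -0.0, -1.5]
width: 0.0122
finger_force: 107.7
```

apply_moves([
  {"xyz": [0,0,0.0004],"rotation": [0,0,0],"hand": 0},
  {"xyz": [0,0,0.0008],"rotation": [0,0,0],"hand": 0},
  {"xyz": [0,0,0.0008],"rotation": [0,0,0],"hand": 0},
])

```text
clock: 8.78
position: [0.4005, 0.1698, 0.0801]
tool_rot: [-0.0, -0.009, 1.0, 0.0]
ft_force: [-0.6, -0.1, -1.2]
width: 0.0118
finger_force: 107.7
```

apply_moves([
  {"xyz": [0,0,0.0004],"rotation": [0,0,0],"hand": 0},
  {"xyz": [0,0,0.0008],"rotation": [0,0,0],"hand": 0},
  {"xyz": [0,0,0.0008],"rotation": [0,0,0],"hand": 0},
])

```text
clock: 9.15
position: [0.4005, 0.1698, 0.0793]
tool_rot: [-0.0, -0.009, 1.0, 0.0]
ft_force: [-0.6, 0.5, -1.6]
width: 0.012
finger_force: 107.7
```

apply_moves([
  {"xyz": [0,0,0.0004],"rotation": [0,0,0],"hand": 0},
  {"xyz": [0,0,0.0008],"rotation": [0,0,0],"hand": 0},
  {"xyz": [0,0,0.0008],"rotation": [0,0,0],"hand": 0},
])

```text
clock: 9.52
position: [0.4005, 0.1698, 0.0785]
tool_rot: [0.0, -0.009, 1.0, 0.0]
ft_force: [-0.8, -0.5, -0.2]
width: 0.0121
finger_force: 107.7
```

apply_moves([
  {"xyz": [0,0,0.0004],"rotation": [0,0,0],"hand": 0},
  {"xyz": [0,0,0.0006],"rotation": [0,0,0],"hand": 0},
  {"xyz": [0,0,0.0006],"rotation": [0,0,0],"hand": 0},
])

```text
clock: 9.9
position: [0.4005, 0.1698, 0.078]
tool_rot: [0.0, -0.009, 1.0, 0.0]
ft_force: [-1.2, -0.4, 0.0]
width: 0.012
finger_force: 107.8
```

```bash
python3 -c "
from h import *
s=bot.read_state();print(s['ft_force'],s['wrist_torque'])"
```

```text
[-1.24571125 -0.36826133  0.00758081] [-0.0203058  -0.06974588  0.03953542]
```

apply_moves([
  {"xyz": [0,0,-0.0006],"rotation": [0,0,0],"hand": 0},
  {"xyz": [-0.008,0,-0.0006],"rotation": [0,0,0],"hand": 0},
  {"xyz": [-0.016,0,-0.0006],"rotation": [0,0,0],"hand": 0},
  {"xyz": [-0.024,0,-0.0006],"rotation": [0,0,0],"hand": 0},
  {"xyz": [-0.028,0,-0.0006],"rotation": [0,0,0],"hand": 0},
  {"xyz": [-0.03,0,-0.0006],"rotation": [0,0,0],"hand": 0},
  {"xyz": [-0.03,0,-0.0006],"rotation": [0,0,0],"hand": 0},
])

```text
clock: 10.78
position: [0.4305, 0.1704, 0.0785]
tool_rot: [0.0, -0.009, 1.0, -0.0]
ft_force: [0.2, 0.5, 0.3]
width: 0.0119
finger_force: 107.8
```

apply_moves([
  {"xyz": [-0.002,0,0],"rotation": [0,0,0],"hand": 0},
  {"xyz": [-0.004,0,0],"rotation": [0,0,0],"hand": 0},
  {"xyz": [-0.006,0,0],"rotation": [0,0,0],"hand": 0},
  {"xyz": [-0.008,0,0],"rotation": [0,0,0],"hand": 0},
  {"xyz": [-0.01,0,0],"rotation": [0,0,0],"hand": 0},
  {"xyz": [-0.01,0,0],"rotation": [0,0,0],"hand": 0},
])

```text
clock: 11.52
position: [0.4407, 0.1706, 0.0785]
tool_rot: [0.0, -0.009, 1.0, 0.0]
ft_force: [-0.3, -0.4, -1.0]
width: 0.0122
finger_force: 107.8
```

```bash
python3 -c "
from h import *
i,c=cam('top')
a=cv2.resize(i[110:226,228:294],None,fx=5,fy=5,interpolation=cv2.INTER_CUBIC)
j,d=cam('scene')
b=cv2.resize(j[170:215,240:330],None,fx=5,fy=5,interpolation=cv2.INTER_CUBIC)
o=np.zeros((580,330+b.shape[1],3),np.uint8);o[:,:330]=a*1.0;o[:b.shape[0],330:]=b*.8
save(np.clip(o*1.8,0,255).astype(np.uint8),'c4.png')
togo([.44,.17,.0786],1)"
```

```text
at [0.4405 0.1705 0.0785] shift [ 0.0006 -0.0005 -0.0001] rot [0.   0.01 0.03] F [ 0.38 -0.15 -0.18] t 11.62
```

View pics/c4.png

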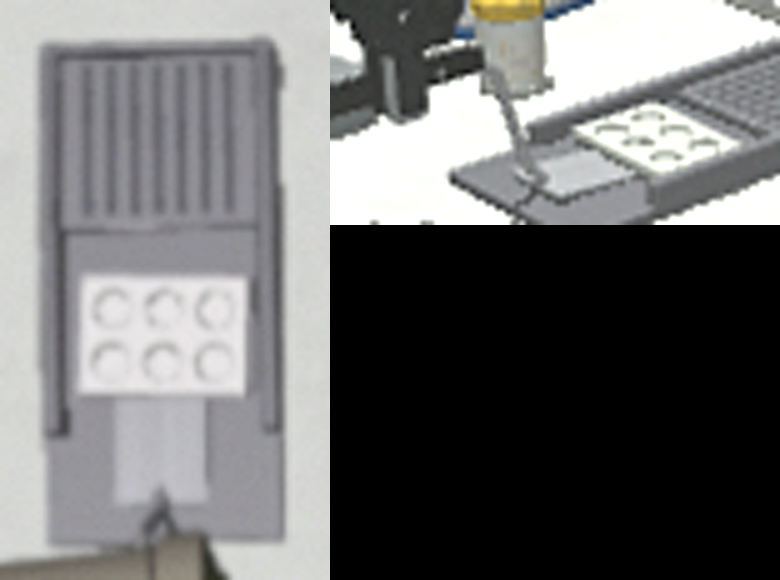

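The top crop shows the plate unmoved, with its near rim at row 395. The blade heel is at row 503, which puts the tip about 6 mm under the rim. Next I'll push the plate to the step.

apply_moves([
  {"xyz": [-0.003,0,0],"rotation": [0,0,0],"hand": 0},
  {"xyz": [-0.006,0,0],"rotation": [0,0,0],"hand": 0},
  {"xyz": [-0.009,0,0],"rotation": [0,0,0],"hand": 0},
  {"xyz": [-0.012,0,0],"rotation": [0,0,0],"hand": 0},
  {"xyz": [-0.015,0,0],"rotation": [0,0,0],"hand": 0},
  {"xyz": [-0.017,0,0],"rotation": [0,0,0],"hand": 0},
  {"xyz": [-0.018,0,0],"rotation": [0,0,0],"hand": 0},
])

```text
clock: 12.5
position: [0.4585, 0.1709, 0.0785]
tool_rot: [-0.0, -0.009, 1.0, -0.0]
ft_force: [-1.3, -0.4, 0.8]
width: 0.012
finger_force: 107.8
```

apply_moves([
  {"xyz": [-0.001,0,0],"rotation": [0,0,0],"hand": 0},
  {"xyz": [-0.002,0,0],"rotation": [0,0,0],"hand": 0},
  {"xyz": [-0.003,0,0],"rotation": [0,0,0],"hand": 0},
  {"xyz": [-0.003,0,0],"rotation": [0,0,0],"hand": 0},
])

```text
clock: 13.0
position: [0.4616, 0.1709, 0.0785]
tool_rot: [0.0, -0.009, 1.0, 0.0]
ft_force: [-0.3, -0.6, -0.4]
width: 0.0119
finger_force: 107.8
```

apply_moves([
  {"xyz": [-0.0005,0,0],"rotation": [0,0,0],"hand": 0},
  {"xyz": [-0.001,0,0],"rotation": [0,0,0],"hand": 0},
  {"xyz": [-0.001,0,0],"rotation": [0,0,0],"hand": 0},
])

```text
clock: 13.38
position: [0.4625, 0.1709, 0.0785]
tool_rot: [0.0, -0.009, 1.0, 0.0]
ft_force: [-0.5, -1.0, 0.5]
width: 0.012
finger_force: 107.8
```

```bash
python3 -c "
from h import *
i,c=cam('top')
m=((i.min(2)>90)*255).astype(np.uint8); m2=np.zeros_like(m); m2[130:195,240:280]=m[130:195,240:280]
k=max(cv2.findContours(m2,0,1)[0],key=cv2.contourArea); print(cv2.boundingRect(k),cv2.minAreaRect(k), i[150:192,262].min(1))
for v in (0,1): 
  x,y,w,h=cv2.boundingRect(k); print(onz(c,x+w/2-.5,y-.5+v*h,.017))
togo([.44,.17,.0786],1)"
```

```text
(243, 157, 34, 38) ((259.5, 175.5), (37.0, 33.0), 90.0) [ 79  79  81  81  77  71  80 105 124 125 119 119 125 128 128 126 122 120
 126 127 122 117 121 124 128 127 123 122 125 126 115 100 101 103 102 102
 102 104 104 104 103 105]
[0.65596078 0.17405553 0.017     ]
[0.55944697 0.17219269 0.017     ]
at [0.4625 0.1709 0.0785] shift [ 0.0225 -0.0005 -0.0001] rot [0.   0.01 0.03] F [-1.61  0.82  0.57] t 13.43
```

apply_moves([
  {"xyz": [-0.0005,0,0],"rotation": [0,0,0],"hand": 0},
  {"xyz": [-0.0012,0,0],"rotation": [0,0,0],"hand": 0},
  {"xyz": [-0.0012,0,0],"rotation": [0,0,0],"hand": 0},
])

```text
clock: 13.8
position: [0.4637, 0.171, 0.0785]
tool_rot: [0.0, -0.009, 1.0, 0.0]
ft_force: [0.2, 0.2, 1.0]
width: 0.0119
finger_force: 107.8
```

apply_moves([
  {"xyz": [-0.0005,0,0],"rotation": [0,0,0],"hand": 0},
  {"xyz": [-0.001,0,0],"rotation": [0,0,0],"hand": 0},
  {"xyz": [-0.001,0,0],"rotation": [0,0,0],"hand": 0},
])

```text
clock: 14.18
position: [0.4647, 0.171, 0.0785]
tool_rot: [0.0, -0.009, 1.0, 0.0]
ft_force: [-0.4, -0.0, 0.1]
width: 0.0124
finger_force: 107.8
```

apply_moves([
  {"xyz": [-0.0005,0,0],"rotation": [0,0,0],"hand": 0},
  {"xyz": [-0.0007,0,0],"rotation": [0,0,0],"hand": 0},
  {"xyz": [-0.0007,0,0],"rotation": [0,0,0],"hand": 0},
])

```text
clock: 14.55
position: [0.4654, 0.171, 0.0785]
tool_rot: [0.0, -0.009, 1.0, -0.0]
ft_force: [-1.1, -0.5, 0.0]
width: 0.0117
finger_force: 107.8
```

apply_moves([
  {"xyz": [-0.0005,0,0],"rotation": [0,0,0],"hand": 0},
  {"xyz": [-0.0008,0,0],"rotation": [0,0,0],"hand": 0},
  {"xyz": [-0.0008,0,0],"rotation": [0,0,0],"hand": 0},
])

```text
clock: 14.92
position: [0.4662, 0.171, 0.0785]
tool_rot: [0.0, -0.009, 1.0, 0.0]
ft_force: [-0.7, 0.2, -0.3]
width: 0.0122
finger_force: 107.8
```

apply_moves([
  {"xyz": [-0.0005,0,0],"rotation": [0,0,0],"hand": 0},
  {"xyz": [-0.0008,0,0],"rotation": [0,0,0],"hand": 0},
  {"xyz": [-0.0008,0,0],"rotation": [0,0,0],"hand": 0},
])

```text
clock: 15.3
position: [0.467, 0.171, 0.0785]
tool_rot: [0.0, -0.009, 1.0, 0.0]
ft_force: [-1.3, 0.2, 0.1]
width: 0.0124
finger_force: 107.8
```

apply_moves([
  {"xyz": [-0.0005,0,0],"rotation": [0,0,0],"hand": 0},
  {"xyz": [-0.0007,0,0],"rotation": [0,0,0],"hand": 0},
  {"xyz": [-0.0007,0,0],"rotation": [0,0,0],"hand": 0},
])

```text
clock: 15.68
position: [0.4676, 0.171, 0.0785]
tool_rot: [-0.0, -0.009, 1.0, -0.0]
ft_force: [-2.0, 0.3, 0.8]
width: 0.0121
finger_force: 107.8
```

```bash
python3 -c "
from h import *
i,c=cam('top')
print(i[148:194,262].min(1))
togo([.44,.17,.0786],1)"
```

```text
[ 78  78  79  78  78  82  88 108 125 124 114 112 123 128 128 126 124 123
 127 127 122 118 122 127 128 127 123 121 125 126 116 100 101 102 103 103
 103 105 104 104 104 105 105 105 106 105]
at [0.4676 0.171  0.0785] shift [ 0.0276 -0.0005 -0.0001] rot [-0.   -0.01  0.03] F [-2.69 -0.22  0.74] t 15.72
```

The plate is now seated against the step, with Fx at about -2 N. I'll generate the tipping path in tool shifts.

```bash
cat > path.py <<'E'
from h import *
import sys
X0=.4676  # TCP x when tip touched the foot (tip at -54 mm)
def N(th):
    t=np.radians(th); s,c=np.sin(t),np.cos(t)
    if th<26.6: n=np.array([-(6*c+9*s)-48*c+3*s,48*s+3*c])
    elif th<=90: n=np.array([-6*s-54*c,54*s])
    else:
        a=t-np.pi/2; n=np.array([-6*np.cos(a)+48*np.sin(a),6+48*np.cos(a)+6*np.sin(a)])
    return n+1.5*np.array([-c,s])
def tcp(th,T=None,p=None):
    if p is None: p=min(24,.3*th)
    if T is None: T=N(th)
    q=np.radians(p); s,c=np.sin(q),np.cos(q)
    x=T[0]-(137.5*c+68.8*s); z=8+T[1]-(-68.8*c+137.5*s)
    return X0+(x+54+137.5)/1000, z/1000, p
def rows(pts,y=.171,yaw=1.0):
    s=bot.read_state(); R0=q2R(s['tool_rot']); d=np.array([np.cos(np.radians(yaw)),np.sin(np.radians(yaw))])
    for x,z,p in pts:
        f=(x-X0)*d; P=np.array([X0+f[0],y+f[1],z])
        Rd=R.from_euler('z',yaw,degrees=True).as_matrix()@R.from_euler('y',-p,degrees=True).as_matrix()@np.diag([-1,1,-1.])
        sh=R0.T@(P-s['position']); rv=np.degrees(R.from_matrix(R0.T@Rd).as_rotvec())
        print(sh.round(4).tolist(),rv.round(1).tolist(), P.round(3))
E
python3 -c "
from path import *
rows([tcp(t) for t in (0,3,6,9,12,15,18,21)])
print(); rows([tcp(t) for t in (30,60,90,110)])"
```

```text
[0.0015, -0.0, -0.0013] [-0.0, -0.0, 0.0] [0.466 0.171 0.08 ]
[0.0028, -0.0, -0.0017] [-0.0, -0.9, 0.0] [0.465 0.171 0.08 ]
[0.0039, -0.0, -0.0021] [-0.0, -1.8, 0.0] [0.464 0.171 0.081]
[0.0048, -0.0, -0.0025] [-0.0, -2.7, 0.0] [0.463 0.171 0.081]
[0.0056, -0.0, -0.0028] [-0.0, -3.6, 0.0] [0.462 0.171 0.081]
[0.0061, -0.0, -0.003] [-0.0, -4.5, 0.0] [0.461 0.171 0.082]
[0.0065, -0.0, -0.0032] [-0.0, -5.4, 0.0] [0.461 0.171 0.082]
[0.0067, -0.0, -0.0033] [0.0, -6.3, 0.0] [0.461 0.171 0.082]

[0.0061, -0.0, -0.0037] [0.0, -9.0, 0.0] [0.461 0.171 0.082]
[-0.0065, -0.0, -0.0005] [0.0, -18.0, 0.0] [0.474 0.171 0.079]
[-0.0319, -0.0, 0.0081] [0.0, -24.0, 0.0] [0.499 0.172 0.07 ]
[-0.0492, -0.0, 0.009] [0.0, -24.0, 0.0] [0.517 0.172 0.069]
```

apply_moves([
  {"xyz": [0.0015,0,-0.0013],"rotation": [0,0,0],"hand": 0},
  {"xyz": [0.0028,0,-0.0017],"rotation": [0,-0.9,0],"hand": 0},
  {"xyz": [0.0039,0,-0.0021],"rotation": [0,-1.8,0],"hand": 0},
  {"xyz": [0.0048,0,-0.0025],"rotation": [0,-2.7,0],"hand": 0},
  {"xyz": [0.0056,0,-0.0028],"rotation": [0,-3.6,0],"hand": 0},
  {"xyz": [0.0061,0,-0.003],"rotation": [0,-4.5,0],"hand": 0},
  {"xyz": [0.0065,0,-0.0032],"rotation": [0,-5.4,0],"hand": 0},
  {"xyz": [0.0067,0,-0.0033],"rotation": [0,-6.3,0],"hand": 0},
])

```text
clock: 16.73
position: [0.4609, 0.1709, 0.0818]
tool_rot: [0.055, -0.009, 0.998, 0.0]
ft_force: [-0.6, -0.6, -1.2]
width: 0.012
finger_force: 107.6
```

```bash
python3 -c "
from path import *
s=bot.read_state();print(s['ft_force'],s['wrist_torque'])
i,c=cam('top'); j,d=cam('scene')
a=cv2.resize(i[110:226,228:294],None,fx=5,fy=5,interpolation=cv2.INTER_CUBIC)
b=cv2.resize(j[160:215,240:330],None,fx=5,fy=5,interpolation=cv2.INTER_CUBIC)
o=np.zeros((580,330+b.shape[1],3),np.uint8);o[:,:330]=a;o[:b.shape[0],330:]=b*.8
save(np.clip(o*1.8,0,255).astype(np.uint8),'c5.png')
rows([tcp(t) for t in (24,27,30,33,36,39,42,45)])"
```

```text
[-0.62376691 -0.58399068 -1.23689294] [-0.04102308  0.15614647 -0.02933506]
[-0.0002, -0.0, -0.0001] [0.0, -0.9, 0.0] [0.461 0.171 0.082]
[-0.0004, -0.0, -0.0001] [0.0, -1.8, 0.0] [0.461 0.171 0.082]
[-0.0008, -0.0, -0.0003] [0.0, -2.7, 0.0] [0.461 0.171 0.082]
[-0.0014, -0.0001, -0.0004] [0.0, -3.6, 0.0] [0.462 0.171 0.082]
[-0.0021, -0.0001, -0.0004] [0.0, -4.5, 0.0] [0.463 0.171 0.082]
[-0.0029, -0.0001, -0.0003] [0.0, -5.4, 0.0] [0.464 0.171 0.082]
[-0.004, -0.0001, -0.0001] [0.0, -6.3, 0.0] [0.465 0.171 0.082]
[-0.0051, -0.0001, 0.0003] [0.0, -7.2, 0.0] [0.466 0.171 0.082]
```

View pics/c5.png

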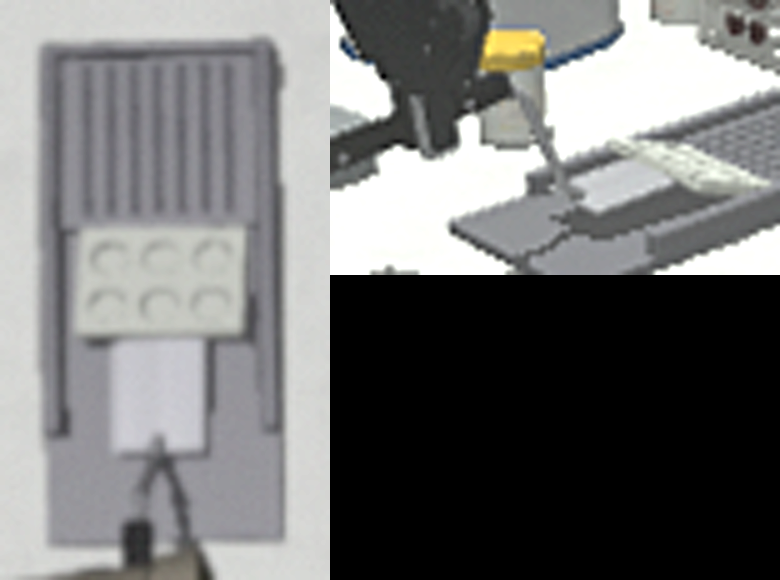

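The plate's near rim is up on the blade: it is visibly tilted in the scene crop, near (690,165), and its far edge is at the step (row 225). I'll continue.

apply_moves([
  {"xyz": [-0.0002,0,-0.0001],"rotation": [0,-0.9,0],"hand": 0},
  {"xyz": [-0.0004,0,-0.0001],"rotation": [0,-1.8,0],"hand": 0},
  {"xyz": [-0.0008,0,-0.0003],"rotation": [0,-2.7,0],"hand": 0},
  {"xyz": [-0.0014,0,-0.0004],"rotation": [0,-3.6,0],"hand": 0},
  {"xyz": [-0.0021,0,-0.0004],"rotation": [0,-4.5,0],"hand": 0},
  {"xyz": [-0.0029,0,-0.0003],"rotation": [0,-5.4,0],"hand": 0},
  {"xyz": [-0.004,0,-0.0001],"rotation": [0,-6.3,0],"hand": 0},
  {"xyz": [-0.0051,0,0.0003],"rotation": [0,-7.2,0],"hand": 0},
])

```text
clock: 17.82
position: [0.4661, 0.171, 0.0821]
tool_rot: [0.118, -0.009, 0.993, 0.001]
ft_force: [-0.0, 0.6, -1.5]
width: 0.0122
finger_force: 107.7
```

```bash
python3 -c "
from path import *
i,c=cam('top'); j,d=cam('scene')
a=cv2.resize(i[110:226,228:294],None,fx=5,fy=5,interpolation=cv2.INTER_CUBIC)
b=cv2.resize(j[160:215,240:330],None,fx=5,fy=5,interpolation=cv2.INTER_CUBIC)
o=np.zeros((580,330+b.shape[1],3),np.uint8);o[:,:330]=a;o[:b.shape[0],330:]=b*.8
save(np.clip(o*1.8,0,255).astype(np.uint8),'c6.png')
rows([tcp(t) for t in (48,51,54,57,60,63,66,69)])
"
```

```text
[-0.0012, -0.0, 0.0006] [0.0, -0.9, 0.0] [0.467 0.171 0.082]
[-0.0026, -0.0, 0.0014] [0.0, -1.8, 0.0] [0.469 0.171 0.081]
[-0.004, -0.0001, 0.0024] [0.0, -2.7, 0.0] [0.47  0.171 0.081]
[-0.0056, -0.0001, 0.0035] [0.0, -3.6, 0.0] [0.472 0.171 0.08 ]
[-0.0073, -0.0001, 0.0048] [0.0, -4.5, 0.0] [0.474 0.171 0.079]
[-0.0091, -0.0001, 0.0062] [0.0, -5.4, 0.0] [0.476 0.171 0.078]
[-0.0109, -0.0001, 0.0079] [0.0, -6.3, 0.0] [0.478 0.171 0.077]
[-0.0128, -0.0001, 0.0097] [0.0, -7.2, 0.0] [0.481 0.171 0.076]
```

View pics/c6.png

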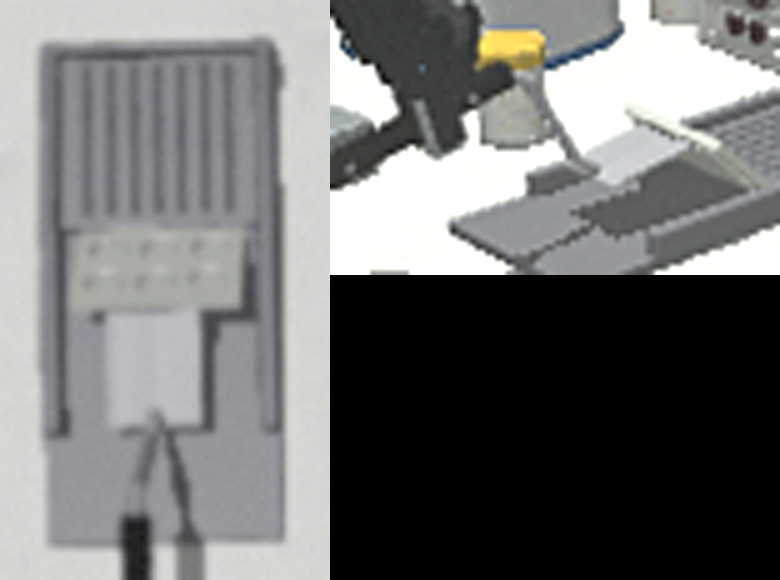

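The plate is at about 45° on the blade tip, with its upper rim at row 310 of the crop. I'll continue along the arc.

apply_moves([
  {"xyz": [-0.0012,0,0.0006],"rotation": [0,-0.9,0],"hand": 0},
  {"xyz": [-0.0026,0,0.0014],"rotation": [0,-1.8,0],"hand": 0},
  {"xyz": [-0.004,0,0.0024],"rotation": [0,-2.7,0],"hand": 0},
  {"xyz": [-0.0056,0,0.0035],"rotation": [0,-3.6,0],"hand": 0},
  {"xyz": [-0.0073,0,0.0048],"rotation": [0,-4.5,0],"hand": 0},
  {"xyz": [-0.0091,0,0.0062],"rotation": [0,-5.4,0],"hand": 0},
  {"xyz": [-0.0109,0,0.0079],"rotation": [0,-6.3,0],"hand": 0},
  {"xyz": [-0.0128,0,0.0097],"rotation": [0,-7.2,0],"hand": 0},
])

```text
clock: 18.92
position: [0.4809, 0.1713, 0.0755]
tool_rot: [0.18, -0.009, 0.984, 0.002]
ft_force: [-0.2, -0.5, -1.5]
width: 0.0122
finger_force: 107.7
```

```bash
python3 -c "
from path import *
i,c=cam('top')
print(i[150:200,262].min(1))
rows([tcp(t) for t in (72,75,78,81,84,87,90,93)])
"
```

```text
[ 78  79  79  81  78  77  85  85  77  77  90 103  97  88  90  92  91  92
  92  93  92  93  91  92  92  92  92  92  92  93  92  93  93  92  93  91
  82  60  44  40  42  43  42  43  49  57  58  59  68  77]
[-0.0017, -0.0, 0.0019] [0.0, -0.8, 0.0] [0.483 0.171 0.074]
[-0.0035, -0.0, 0.0042] [0.0, -1.7, 0.0] [0.486 0.171 0.073]
[-0.0053, -0.0, 0.0068] [0.0, -2.6, 0.0] [0.488 0.171 0.071]
[-0.0075, -0.0, 0.0088] [0.0, -3.2, 0.0] [0.491 0.171 0.07 ]
[-0.0102, -0.0, 0.0094] [0.0, -3.2, 0.0] [0.494 0.171 0.07 ]
[-0.013, -0.0001, 0.0102] [0.0, -3.2, 0.0] [0.497 0.172 0.07 ]
[-0.0157, -0.0001, 0.0112] [0.0, -3.2, 0.0] [0.499 0.172 0.07 ]
[-0.0183, -0.0001, 0.0119] [0.0, -3.2, 0.0] [0.502 0.172 0.071]
```

apply_moves([
  {"xyz": [-0.0017,0,0.0019],"rotation": [0,-0.8,0],"hand": 0},
  {"xyz": [-0.0035,0,0.0042],"rotation": [0,-1.7,0],"hand": 0},
  {"xyz": [-0.0053,0,0.0068],"rotation": [0,-2.6,0],"hand": 0},
  {"xyz": [-0.0075,0,0.0088],"rotation": [0,-3.2,0],"hand": 0},
  {"xyz": [-0.0102,0,0.0094],"rotation": [0,-3.2,0],"hand": 0},
  {"xyz": [-0.013,0,0.0102],"rotation": [0,-3.2,0],"hand": 0},
  {"xyz": [-0.0157,0,0.0112],"rotation": [0,-3.2,0],"hand": 0},
  {"xyz": [-0.0183,0,0.0119],"rotation": [0,-3.2,0],"hand": 0},
])

```text
clock: 19.98
position: [0.5024, 0.1717, 0.071]
tool_rot: [0.207, -0.009, 0.978, 0.002]
ft_force: [0.0, -0.5, 0.1]
width: 0.0117
finger_force: 107.7
```

```bash
python3 -c "
from path import *
i,c=cam('top')
print(i[130:200,262].min(1))
rows([tcp(t) for t in (96,99,102,105,108,111)])
"
```

```text
[ 77  76  76  77  76  76  76  76  78  76  79  80  77  78  79  79  79  78
  79  88 108 119 107  83  85  89  90  89  89  90  89  89  90  90  90  90
  90  89  89  90  90  90  91  91  91  91  87  75  51  41  41  43  42  42
  41  44  49  56  58  57  59  69  78  79  78  79  79  81  80  80]
[-0.0017, -0.0, 0.0012] [0.0, -0.1, 0.0] [0.505 0.172 0.071]
[-0.0041, -0.0, 0.0023] [0.0, -0.1, 0.0] [0.507 0.172 0.071]
[-0.0064, -0.0, 0.0035] [0.0, -0.1, 0.0] [0.51  0.172 0.071]
[-0.0086, -0.0, 0.0048] [0.0, -0.1, 0.0] [0.513 0.172 0.07 ]
[-0.0108, -0.0001, 0.0062] [0.0, -0.1, 0.0] [0.515 0.172 0.07 ]
[-0.0129, -0.0001, 0.0078] [0.0, -0.1, 0.0] [0.518 0.172 0.069]
```

apply_moves([
  {"xyz": [-0.0017,0,0.0012],"rotation": [0,0,0],"hand": 0},
  {"xyz": [-0.0041,0,0.0023],"rotation": [0,0,0],"hand": 0},
  {"xyz": [-0.0064,0,0.0035],"rotation": [0,0,0],"hand": 0},
  {"xyz": [-0.0086,0,0.0048],"rotation": [0,0,0],"hand": 0},
  {"xyz": [-0.0108,0,0.0062],"rotation": [0,0,0],"hand": 0},
  {"xyz": [-0.0129,0,0.0078],"rotation": [0,0,0],"hand": 0},
  {"xyz": [-0.0129,0,0.0078],"rotation": [0,0,0],"hand": 0},
  {"xyz": [-0.0129,0,0.0078],"rotation": [0,0,0],"hand": 0},
])

```text
clock: 21.02
position: [0.5169, 0.1719, 0.0689]
tool_rot: [0.207, -0.009, 0.978, 0.002]
ft_force: [0.0, -0.9, -1.4]
width: 0.0121
finger_force: 107.8
```

```bash
python3 -c "
from path import *
i,c=cam('top')
a=cv2.resize(i[110:226,228:294],None,fx=5,fy=5,interpolation=cv2.INTER_CUBIC)
save(np.clip(a*1.8,0,255).astype(np.uint8),'c7.png')
print(i[120:200,262].min(1))
togo([.47,.171,.14],1,0)
"
```

```text
[ 55  65  76  76  77  77  77  76  77  77  77  76  77  76  76  86 109 123
 119 125 129 128 129 129 128 128 126 118  96  88  90  89  90  91  90  90
  89  88  89  89  89  90  90  90  91  91  90  91  91  91  90  79  55  42
  41  42  43  41  43  42  43  50  57  57  57  60  67  76  78  79  79  79
  80  79  80  79  80  80  79  71]
at [0.5169 0.1719 0.069 ] shift [ 0.0141 -0.0001 -0.0839] rot [1.000e-02 2.388e+01 3.000e-02] F [ 0.46 -0.33 -1.44] t 21.07
```

View pics/c7.png

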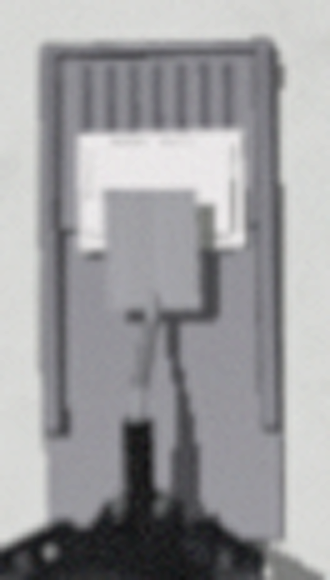

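The plate now lies foot-up on the deck, spanning rows 130–250 with the step at row 230. Next I'll retract and take the spatula back to the stand.

```bash
python3 -c "
from h import *
togo([.50,.172,.15],1,24);togo([.45,.17,.235],1,0);togo([.5845,-.191,.235],5,0)
"
```

```text
at [0.5169 0.1719 0.069 ] shift [-0.0174  0.0004 -0.0809] rot [ 0.01 -0.12  0.03] F [ 0.46 -0.33 -1.44] t 21.07
at [0.5169 0.1719 0.069 ] shift [-0.006  -0.0007 -0.1789] rot [1.000e-02 2.388e+01 3.000e-02] F [ 0.46 -0.33 -1.44] t 21.07
at [0.5169 0.1719 0.069 ] shift [-0.1231 -0.3641 -0.1271] rot [-0.83 23.87 -3.91] F [ 0.46 -0.33 -1.44] t 21.07
```

apply_moves([
  {"xyz": [-0.0174,0,-0.081],"rotation": [0,0,0],"hand": 0},
  {"xyz": [-0.0174,0,-0.081],"rotation": [0,0,0],"hand": 0},
  {"xyz": [-0.006,0,-0.179],"rotation": [0,23.9,0],"hand": 0},
  {"xyz": [-0.006,0,-0.179],"rotation": [0,23.9,0],"hand": 0},
  {"xyz": [-0.006,0,-0.179],"rotation": [0,23.9,0],"hand": 0},
  {"xyz": [-0.006,0,-0.179],"rotation": [0,23.9,0],"hand": 0},
])

```text
clock: 21.82
position: [0.4509, 0.1706, 0.2353]
tool_rot: [0.001, -0.009, 1.0, 0.0]
ft_force: [-0.1, 0.3, -1.8]
width: 0.0117
finger_force: 107.7
```

```bash
python3 -c "
from h import *
togo([.5845,-.191,.235],5,0)
"
```

```text
at [0.4509 0.1706 0.2353] shift [-0.1272 -0.3639  0.0006] rot [-0.    0.12 -3.99] F [-0.13  0.33 -1.82] t 21.82
```

apply_moves([
  {"xyz": [-0.1272,-0.364,0],"rotation": [0,0,-4],"hand": 0},
  {"xyz": [-0.1272,-0.364,0],"rotation": [0,0,-4],"hand": 0},
  {"xyz": [-0.1272,-0.364,0],"rotation": [0,0,-4],"hand": 0},
  {"xyz": [-0.1272,-0.364,0],"rotation": [0,0,-4],"hand": 0},
  {"xyz": [-0.1272,-0.364,0],"rotation": [0,0,-4],"hand": 0},
  {"xyz": [-0.1272,-0.364,0],"rotation": [0,0,-4],"hand": 0},
  {"xyz": [-0.1272,-0.364,0],"rotation": [0,0,-4],"hand": 0},
  {"xyz": [-0.1272,-0.364,0],"rotation": [0,0,-4],"hand": 0},
])

```text
clock: 22.82
position: [0.5834, -0.1908, 0.234]
tool_rot: [-0.0, -0.044, 0.999, 0.0]
ft_force: [-0.1, -0.6, -0.8]
width: 0.0119
finger_force: 107.9
```

apply_moves([
  {"xyz": [0,0,0],"rotation": [0,0,0],"hand": 0},
  {"xyz": [0,0,0],"rotation": [0,0,0],"hand": 0},
])

```text
clock: 23.08
position: [0.5837, -0.1897, 0.2355]
tool_rot: [0.0, -0.045, 0.999, -0.0]
ft_force: [-0.1, -0.7, -1.2]
width: 0.0116
finger_force: 107.9
```

```bash
python3 -c "
from h import *
togo([.5847,-.191,.12],5,0);togo([.5847,-.191,.087],5,0)
i,c=cam('wrist'); g=i.max(2); 
for v in (140,170): x=np.where(g[v,300:345]<40)[0]+300; print(v,x.mean(),len(x))
"
```

```text
at [ 0.5837 -0.1897  0.2355] shift [-0.0008 -0.0014  0.1155] rot [-0.02  0.03  0.12] F [-0.09 -0.7  -1.21] t 23.07
at [ 0.5837 -0.1897  0.2355] shift [-0.0008 -0.0014  0.1485] rot [-0.02  0.03  0.12] F [-0.09 -0.7  -1.21] t 23.07
140 318.8421052631579 19
170 319.42857142857144 21
```

Everything is aligned as it was at pick-up. I'll lower it, with a slow finish.

apply_moves([
  {"xyz": [-0.001,-0.001,0.04],"rotation": [0,0,0],"hand": 0},
  {"xyz": [-0.001,-0.001,0.08],"rotation": [0,0,0],"hand": 0},
  {"xyz": [-0.001,-0.001,0.11],"rotation": [0,0,0],"hand": 0},
  {"xyz": [-0.001,-0.001,0.13],"rotation": [0,0,0],"hand": 0},
  {"xyz": [-0.001,-0.001,0.14],"rotation": [0,0,0],"hand": 0},
  {"xyz": [-0.001,-0.001,0.145],"rotation": [0,0,0],"hand": 0},
  {"xyz": [-0.001,-0.001,0.145],"rotation": [0,0,0],"hand": 0},
])

```text
clock: 24.0
position: [0.585, -0.1918, 0.0906]
tool_rot: [0.0, -0.044, 0.999, -0.0]
ft_force: [0.2, 0.0, -1.1]
width: 0.0116
finger_force: 108.0
```

apply_moves([
  {"xyz": [0,0,0.001],"rotation": [0,0,0],"hand": 0},
  {"xyz": [0,0,0.002],"rotation": [0,0,0],"hand": 0},
  {"xyz": [0,0,0.003],"rotation": [0,0,0],"hand": 0},
  {"xyz": [0,0,0.003],"rotation": [0,0,0],"hand": 0},
])

```text
clock: 24.5
position: [0.5848, -0.1919, 0.0871]
tool_rot: [-0.0, -0.044, 0.999, 0.0]
ft_force: [-0.1, -0.1, -0.4]
width: 0.0119
finger_force: 108.0
```

apply_moves([
  {"xyz": [0,0,0.0004],"rotation": [0,0,0],"hand": 0},
  {"xyz": [0,0,0.0004],"rotation": [0,0,0],"hand": 0},
  {"xyz": [0,0,0.0004],"rotation": [0,0,0],"hand": 0.02},
  {"xyz": [0,0,0.0004],"rotation": [0,0,0],"hand": 0.03},
  {"xyz": [0,0,0.0004],"rotation": [0,0,0],"hand": 0.05},
  {"xyz": [0,0,0.0004],"rotation": [0,0,0],"hand": 0.07},
  {"xyz": [0,0,0.0004],"rotation": [0,0,0],"hand": 0.07},
], newtons=30)

```text
clock: 25.38
position: [0.5848, -0.1919, 0.0867]
tool_rot: [0.0, -0.044, 0.999, -0.0]
ft_force: [0.2, -0.1, -0.0]
width: 0.0698
finger_force: 0.0
```

apply_moves([
  {"xyz": [0,0,-0.02],"rotation": [0,0,0],"hand": 0.08},
  {"xyz": [0,0,-0.05],"rotation": [0,0,0],"hand": 0.08},
  {"xyz": [0,0,-0.1],"rotation": [0,0,0],"hand": 0.08},
  {"xyz": [0,0,-0.15],"rotation": [0,0,0],"hand": 0.08},
  {"xyz": [0,0,-0.163],"rotation": [0,0,0],"hand": 0.08},
  {"xyz": [0,0,-0.163],"rotation": [0,0,0],"hand": 0.08},
])

```text
clock: 26.12
position: [0.5849, -0.1919, 0.2496]
tool_rot: [0.0, -0.044, 0.999, -0.0]
ft_force: [0.5, 0.5, -1.4]
width: 0.0798
finger_force: 0.0
```

```bash
python3 -c "
from h import *
s=bot.read_state();print(s['position'],s['ft_force'],s['width'],s['clock'])
i,c=cam('wrist'); g=i.max(2); m=np.zeros_like(g); m[100:245,305:337]=(g[100:245,305:337]<40)*255
k=max(cv2.findContours(m,0,1)[0],key=cv2.contourArea); x,y,w,h=cv2.boundingRect(k)
ur=np.mean(np.where(m[y+8])[0]);uf=np.mean(np.where(m[y+h-12])[0])
a=onz(c,ur,y,.112);b=onz(c,uf,y+h,.112);d=onz(c,uf,y+h-12,.112)-onz(c,ur,y+8,.112)
print(a,b,a+(b-a)*.6,np.degrees(np.arctan2(d[1],d[0])))
j,_=cam('scene')
t=cv2.resize(j[120:280,230:460],None,fx=3,fy=3,interpolation=cv2.INTER_CUBIC); save(np.clip(t*1.4,0,255).astype(np.uint8),'f.png')
"
```

```text
[ 0.58485145 -0.19187247  0.24963065] [ 0.46111961  0.4784314  -1.43718366] 0.07984851963421877 26.125
[ 0.51283255 -0.1983533   0.112     ] [ 0.63406397 -0.18684573  0.112     ] [ 0.5855714  -0.19144876  0.112     ] 5.508385606338749
```

View pics/f.png

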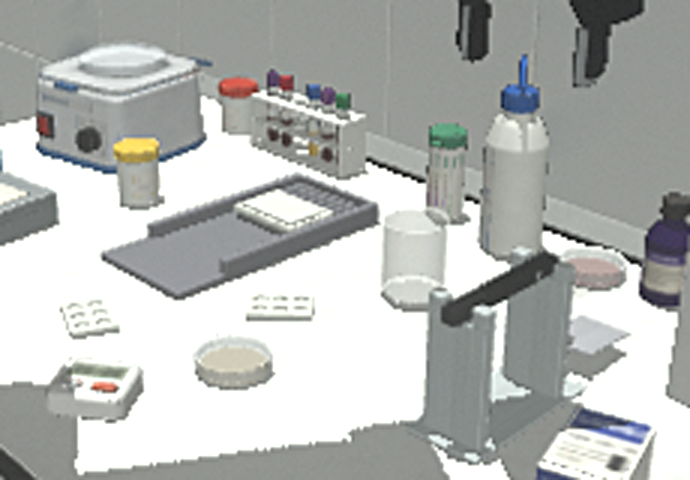

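The scene crop shows the plate flat, foot up, on the deck at (285,210). The spatula is seated in both forks, from (450,310) to (550,265), and nothing else has moved. Handing in.

```bash
python3 -c "
from workcell import bot
print(bot.hand_in())"
```

```text
the job is handed in; nothing more can be done
None
```

The job is handed in: the plate lies wells down on the deck and the spatula is back on its stand in both forks, about 0.5 mm from where I picked it up, with nothing else seen to move; no verdict was returned.

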